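Bring down the clamp plate of a bonder's work holder, four nuts in cross order

TASK

On the heated work holder, tighten the four tall hex nuts on the round sprung clamp plate by about a half turn clockwise each, turning each one until you feel it land on its stop and then stopping at once, so that none is left short and none is overtightened. Go in cross order so the plate comes down evenly: one nut home, then the one diagonally opposite it home, only then the other two. Do not lean on the plate, do not push the other things about, and leave the plate level.

Things in the scene. Friction and masses are not known exactly. Their poses are not given: they have to be found in the camera images.
- holder: the work holder, fixed to the table: steel stage disc dia 260, 12 high; above it an aluminium heater block dia 172, from 46 to 86 high, with four upright studs. Origin on the table on its vertical axis, z up. Nuts 1, 2, 3, 4 stand 65 from this axis at 45, 135, 225, 315 degrees anticlockwise from x seen from above (neighbours 92 apart).
- plate: the aluminium clamp plate, dia 176, 12 thick, lifted by light springs against the collars of the four nuts. Origin at the centre of its underside, z up, about 96 over the table at the start, 94 when home; it tips up to 0.02 rad while the nuts are uneven. On its top a boss dia 52, 4 high.
- nut_1_grip (a point): nut 1 (opposite nut 3): tall captive nut, hexagon 24 across the flats, 32 high, its bottom 112.5 and its top 144.5 over the table; turns in place on a fixed axis and drives a swivel collar (dia 32, 4 high) below it down on the plate. Point on its vertical axis at half the hexagon's height, 128.5 over the table; x points square out of one flat (flats every 60 degrees), z up; it turns with the nut.
- nut_2_grip (a point): nut 2 (opposite nut 4): tall captive nut, hexagon 24 across the flats, 32 high, its bottom 112.5 and its top 144.5 over the table; turns in place on a fixed axis and drives a swivel collar (dia 32, 4 high) below it down on the plate. Point on its vertical axis at half the hexagon's height, 128.5 over the table; x points square out of one flat (flats every 60 degrees), z up; it turns with the nut.
- nut_3_grip (a point): nut 3 (opposite nut 1): tall captive nut, hexagon 24 across the flats, 32 high, its bottom 112.5 and its top 144.5 over the table; turns in place on a fixed axis and drives a swivel collar (dia 32, 4 high) below it down on the plate. Point on its vertical axis at half the hexagon's height, 128.5 over the table; x points square out of one flat (flats every 60 degrees), z up; it turns with the nut.
- nut_4_grip (a point): nut 4 (opposite nut 2): tall captive nut, hexagon 24 across the flats, 32 high, its bottom 112.5 and its top 144.5 over the table; turns in place on a fixed axis and drives a swivel collar (dia 32, 4 high) below it down on the plate. Point on its vertical axis at half the hexagon's height, 128.5 over the table; x points square out of one flat (flats every 60 degrees), z up; it turns with the nut.
- collar_1_face (a point): centre of the underside of the collar of nut 1, on the nut's axis, z up. Clockwise from above tightens and drives the collar down 4 mm a turn. The nut runs at about 0.1 N m and lands on a hidden stop after 137 to 200 degrees (different for each nut, cannot be seen; this point is then 106 over the table) and stays there when let go.
- collar_2_face (a point): centre of the underside of the collar of nut 2, on the nut's axis, z up. Clockwise from above tightens and drives the collar down 4 mm a turn. The nut runs at about 0.1 N m and lands on a hidden stop after 137 to 200 degrees (different for each nut, cannot be seen; this point is then 106 over the table) and stays there when let go.
- collar_3_face (a point): centre of the underside of the collar of nut 3, on the nut's axis, z up. Clockwise from above tightens and drives the collar down 4 mm a turn. The nut runs at about 0.1 N m and lands on a hidden stop after 137 to 200 degrees (different for each nut, cannot be seen; this point is then 106 over the table) and stays there when let go.
- collar_4_face (a point): centre of the underside of the collar of nut 4, on the nut's axis, z up. Clockwise from above tightens and drives the collar down 4 mm a turn. The nut runs at about 0.1 N m and lands on a hidden stop after 137 to 200 degrees (different for each nut, cannot be seen; this point is then 106 over the table) and stays there when let go.
- stud_1_end (a point): top of stud 1, dia 15, on the nut's axis, 150 over the table, 6 above the nut. Once the nut has landed, turning on winds the stud up in its springy bush: torque climbs 0.25 N m per 0.1 rad and the stud's end is drawn in 0.06 mm per 0.1 rad; beyond 0.3 rad it is overtightened. Let go, it springs back to landing.
- stud_2_end (a point): top of stud 2, dia 15, on the nut's axis, 150 over the table, 6 above the nut. Once the nut has landed, turning on winds the stud up in its springy bush: torque climbs 0.25 N m per 0.1 rad and the stud's end is drawn in 0.06 mm per 0.1 rad; beyond 0.3 rad it is overtightened. Let go, it springs back to landing.
- stud_3_end (a point): top of stud 3, dia 15, on the nut's axis, 150 over the table, 6 above the nut. Once the nut has landed, turning on winds the stud up in its springy bush: torque climbs 0.25 N m per 0.1 rad and the stud's end is drawn in 0.06 mm per 0.1 rad; beyond 0.3 rad it is overtightened. Let go, it springs back to landing.
- stud_4_end (a point): top of stud 4, dia 15, on the nut's axis, 150 over the table, 6 above the nut. Once the nut has landed, turning on winds the stud up in its springy bush: torque climbs 0.25 N m per 0.1 rad and the stud's end is drawn in 0.06 mm per 0.1 rad; beyond 0.3 rad it is overtightened. Let go, it springs back to landing.
- spool: bystander: bond-wire spool, dia 26, 20 high, standing on the holder's stage disc; origin at its underside
- hex_key: bystander: small dark hex key 60 long on the stage disc; origin at its underside
- carrier: bystander: black chip tray 90 x 70 x 18; origin at its underside
- driver: bystander: screwdriver 150 long with black handle; origin at its underside
- spanner: bystander: steel spanner 200 long; origin at its underside
- solvent: bystander: closed white plastic bottle, dia 56, 130 high; origin at its underside
- eyepiece: bystander: black microscope eyepiece, dia 42, 48 high; origin at its underside

How it is judged:
On the way, in this order (a step that is already met when the one before it is completed fails the run):
1. one nut is home on its stop (z of any of collar_1_face, collar_2_face, collar_3_face, collar_4_face in the frame of holder below 0.10612 m), for 0.2 s.
2. the nut diagonally opposite is home too ((z of each of collar_1_face, collar_3_face in the frame of holder below 0.10612 m or z of each of collar_2_face, collar_4_face in the frame of holder below 0.10612 m)), for 0.2 s.
3. a third nut is home ((z of each of collar_2_face, collar_3_face, collar_4_face in the frame of holder below 0.10612 m or z of each of collar_1_face, collar_3_face, collar_4_face in the frame of holder below 0.10612 m or z of each of collar_1_face, collar_2_face, collar_4_face in the frame of holder below 0.10612 m or z of each of collar_1_face, collar_2_face, collar_3_face in the frame of holder below 0.10612 m)), for 0.2 s.
4. all four are home (z of each of collar_1_face, collar_2_face, collar_3_face, collar_4_face in the frame of holder below 0.10612 m), for 0.2 s.
At the end, for the whole second after the job is handed in: All four nuts are home: each within 0.12 mm of thread travel (11 degrees of turn) of landing on its stop (underside of its collar 106 mm over the table); the plate is down (origin under 95 mm over the table), level within 0.004 rad and at rest (all of step 4 and angle between plate's own z axis and vertical below 0.004 rad and z of plate in the frame of holder below 0.095 m and linear speed of plate below 0.01 m/s); the robot touches nothing.
It fails at once if a nut overtightened (its stud wound up more than 0.31 rad, about 0.8 N m, which draws the stud's end in by 0.2 mm) (z of any of stud_1_end, stud_2_end, stud_3_end, stud_4_end in the frame of holder below 0.15 m).
It fails at once if out of cross order: a nut of the second diagonal pair brought to within 45 degrees of home while neither diagonal pair is wholly home and a nut of the other pair is that far down too (z of any of collar_1_face, collar_3_face in the frame of holder below 0.1065 m and z of any of collar_2_face, collar_4_face in the frame of holder below 0.1065 m and not (z of each of collar_1_face, collar_3_face in the frame of holder below 0.10612 m or z of each of collar_2_face, collar_4_face in the frame of holder below 0.10612 m)).
It fails at once if the fingers press on the plate with more than 20 N (contact force between the fingers and plate above 20 N).
It fails at once if a bystander pushed more than 30 mm (distance of any of spool, hex_key, carrier, driver, spanner, solvent, eyepiece from where it was at the start of the episode above 0.03 m).
It also fails if it takes over 72 s, if anything falls off the work surface, if the arm or the gripper's body presses on something with over 40 N, if the wrist force passes 120 N, or if a joint passes its speed limit or range.

ROBOT

A 6-joint arm with a two-finger parallel gripper is mounted at the origin on the work surface. World frame = base frame: x ahead of the robot, y to its left, z up, the work surface at z = 0. Lengths are in m, angles in rad, forces in N, time in s.
With the tool pointing down it reaches from about 0.325 to 0.9 m from the base axis. Payload 6.1 kg.
Tool frame: the origin (TCP) lies midway between the tips of the shut fingers; the grasp point (between the pads) lies 19 mm behind it; x points along the fingers, y is the direction in which the jaws open and shut, and the axes are right-handed (so a half turn about x gives the same grasp; the last joint's range is limited). The gripper opens to 85 mm and grips with 20 to 120 N. Pads are 22 mm wide; open, the fingers measure 114 mm over their backs; the gripper's body (76 mm by 85 mm) begins 54 mm behind the grasp point. The pads swing forward as they close: fully open they stand 13 mm farther back than shut.
Start: joints at [-0.126, 0.22, 1.526, -0, 1.395, -0.126], TCP at [0.625, -0, 0.231] pointing down, gripper open.
Joint ranges: [-2.98, 2.98], [-0.91, 2.08], [0.09, 2.57], [-1.24, 4.39], [0.2, 2.65], [-2.68, 2.68]. Speed limits (rad/s): [2.57, 2.57, 3.01, 3.14, 3.14, 3.14].

INTERFACE

Orientations are given as [roll, pitch, yaw] about the fixed x, y, z axes, in that order (R = Rz(yaw) Ry(pitch) Rx(roll)).
In Python, from plant import movep, move_l, set_joints, gripper_to, hold, inverse_kinematics, observe, get_image, get_calibration, Unreachable, job_done gives the robot as it stands. Calls block until the motion is done:
- movep(position, orientation): joint-space move of the TCP to a pose.
- move_l(position, feed=0.15, rotation=None, max_force=None): straight line of the TCP; rotation=None keeps the orientation; feed is the mean speed in m/s. With max_force (N) it stops when the force on the tool has changed by that much, and returns True; else False.
- set_joints(angles): joint-space move.
- gripper_to(opening, f_grip=None): finger opening in m; f_grip is the grip in N (None keeps the last); returns when the fingers have stopped.
- hold(seconds).
- inverse_kinematics(position, orientation): joint angles nearest the present ones, or None.
- observe(): the state.
- get_image(name): name is "scene" or "side" or "wrist"; returns (picture, depth): 480x640x3 uint8, red, green, blue; 480x640 float32, m along the optical axis (not along the pixel's ray), 0 where there is no reading.
- get_calibration(name): a dict with "intrinsics" (3x3 intrinsics, pixels), "world_from_camera" (4x4, takes a point from camera to world coordinates). Camera axes: x right, y down, z forward; pixel columns grow to the right and rows downward; lengths in m; the calibration is good to about 2 mm. A picture is of the moment at which its call begins: read the wrist's pose just before it. get_calibration takes no time and is no camera call; for the wrist camera it gives the pose at the moment of the call.
A pose or a line that the arm cannot do raises Unreachable and nothing moves.
- job_done(): hands the job in, once; it reports no verdict.
The state is a dict: "time_s": time; "q": joint angles; "joint_velocities": joint speeds; "joint_torque": joint torques, N m; "eef_pos": TCP position; "tcp_rot": TCP orientation; "ft_force": force on the tool from outside, world axes, zero at the start; "torque": the same for the moment, N m; "opening": finger opening in m.
Only numpy, scipy, OpenCV 4.12 (cv2) and the standard library are available. Lean on these libraries where they do the work, as an engineer would, in place of code of your own. Each camera call takes 0.05 s, during which the arm holds its last target. There are 200 camera calls.

## Working session

There is one attempt and no reset: what is moved stays moved. The work goes in short steps, each a Python script; the robot and the scene stay as the last script left them, time stands still between calls to the robot, and variables do not carry over. Pictures are saved under pics/ and viewed, about 8 in all and at most 12, crops included, and the job is handed in when it is done.

```bash
ls; mkdir -p pics; python3 - <<'E'
from plant import *
import cv2
s=observe(); print({k:s[k] for k in s})
for n in("scene","wrist"):
    c=get_calibration(n); print(n,c)
    im,d=get_image(n); cv2.imwrite(f"pics/{n}0.png",im[:,:,::-1])
    import numpy as np; np.savez(f"pics/{n}0.npz",im=im,d=d,K=c["intrinsics"],T=c["world_from_camera"])
E
```

```text
pics
{'time_s': 0.0, 'q': array([-1.26114820e-01,  2.21266224e-01,  1.52759798e+00, -3.24507258e-06,
        1.39467939e+00, -1.26100952e-01]), 'joint_velocities': array([ 0.00020522, -0.00139919,  0.00073883, -0.00119229, -0.00118884,
        0.00081698]), 'joint_torque': array([-5.06932320e-04, -4.96913910e+01, -3.89390445e+01, -4.46828235e-04,
        1.12446505e-02,  2.49123751e-06]), 'eef_pos': array([6.24405242e-01, 6.12428730e-05, 2.30181340e-01]), 'tcp_rot': array([-1.69526025,  1.56884538,  3.01711544]), 'ft_force': array([ 0.48487473, -1.01599164, -0.38807851]), 'torque': array([-0.00828638, -0.01680145, -0.02378994]), 'opening': 0.08542274338211403}
scene {'intrinsics': array([[434.9300644 ,   0.        , 316.66166813],
       [  0.        , 434.9300644 , 232.92895108],
       [  0.        ,   0.        ,   1.        ]]), 'world_from_camera': array([[-0.66263812,  0.54599219, -0.51264339,  1.14124596],
       [ 0.74892747,  0.48698499, -0.4493921 ,  0.45601801],
       [ 0.00428505, -0.68171706, -0.73160337,  0.837098  ],
       [ 0.        ,  0.        ,  0.        ,  1.        ]])}
wrist {'intrinsics': array([[354.07966022,   0.        , 318.17608463],
       [  0.        , 354.07966022, 233.50204879],
       [  0.        ,   0.        ,   1.        ]]), 'world_from_camera': array([[ 9.99998677e-01,  8.09599680e-04, -1.41111887e-03,
         6.24625190e-01],
       [ 4.03191395e-04, -9.63654296e-01, -2.67152084e-01,
         6.67200798e-02],
       [-1.57611701e-03,  2.67151161e-01, -9.63653347e-01,
         3.72189065e-01],
       [ 0.00000000e+00,  0.00000000e+00,  0.00000000e+00,
         1.00000000e+00]])}
```

View pics/scene0.png

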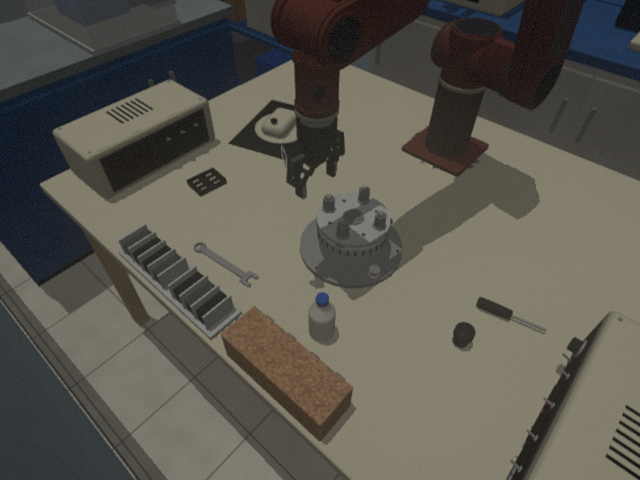

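View pics/wrist0.png

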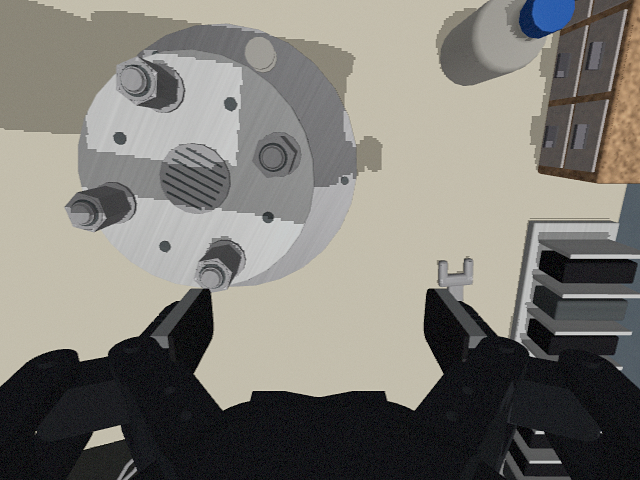

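The scene view shows the holder at about (350,235) with the arm beside it. In the wrist view the stud tops are at about (134,79), (275,155), (84,213) and (212,275), and the boss is at (195,178). Next I'll get first estimates from depth at the 150 and 144.5 levels.

```bash
cat > vis.py <<'E'
import numpy as np, cv2
def cloud(d,K,T):
    v,u=np.mgrid[:480,:640]
    P=np.stack([(u-K[0,2])/K[0,0]*d,(v-K[1,2])/K[1,1]*d,d],-1)@T[:3,:3].T+T[:3,3]
    P[d<=0]=np.nan
    return P
def ray(u,v,K,T,z):
    r=T[:3,:3]@np.array([(u-K[0,2])/K[0,0],(v-K[1,2])/K[1,1],1]); return T[:3,3]+r*(z-T[2,3])/r[2]
E
python3 - <<'E'
from vis import *
f=np.load("pics/wrist0.npz"); P=cloud(f["d"],f["K"],f["T"])
for n,(u,v) in zip("abcd",[(134,79),(275,155),(84,213),(212,275)]):
    print(n,ray(u,v,f["K"],f["T"],.15)[:2], P[v,u])
print(np.nanmedian(P[400:401,300:310],axis=(0,1)), 'table',P[430,340],P[250,400],P[30,60],'plate',P[118,180])
h=np.histogram(P[20:290,60:350,2],bins=np.arange(.1,.16,.002)); print(h[0])
m=((P[...,2]>.1465)&(P[...,2]<.16)).astype(np.uint8); m[280:]=0
n,l,s,c=cv2.connectedComponentsWithStats(m)
for i in range(1,n):
    if s[i,4]>60: print(s[i],c[i],np.nanmean(P[l==i],0),np.nanstd(P[l==i],0))
E
```

```text
a [0.51719142 0.09824039] [0.51749123 0.09815243 0.15062004]
b [0.59778729 0.0550854 ] [0.59760048 0.05500442 0.14845348]
c [0.47405264 0.01864644] [0.47327553 0.01839833 0.14885328]
d [ 0.55281364 -0.02393532] [ 0.55324918 -0.0233855   0.15134757]
[0.62143451 0.00922316 0.30529942] table [0.62893093 0.00981209 0.31431717] [ 0.71474663 -0.05566716 -0.00112891] [ 0.38037637  0.1624119  -0.00070343] plate [0.52553586 0.07861289 0.10666702]
[    9     7  1060 24423  6799  3926  1197   155   150   140   168   158
   163   163   178   160   193   177   190   198   194  1166  1952   452
  1152   268     0     0     0]
[121  66  27  28 556] [133.69244604  79.78597122] [0.51640938 0.09795702 0.14886526] [0.00372381 0.00371535 0.00109847]
[261 145  24  25 459] [272.36601307 157.14379085] [0.59599885 0.05372101 0.14899403] [0.00368967 0.00371483 0.00102668]
[ 71 202  25  23 419] [ 82.1575179  213.20286396] [0.47211802 0.01826552 0.14892508] [0.00360427 0.0037282  0.00103777]
[201 267  22  13 232] [211.18534483 273.90517241] [ 0.5519609  -0.02360841  0.14885779] [0.00378137 0.00228507 0.00110509]
```

```bash
python3 - <<'E'
from plant import *
from vis import *
t=observe()["time_s"]
movep([.535,.0,.26],[0,np.pi/2,-np.pi/2])
s=observe(); print(s["time_s"]-t,s["eef_pos"],s["q"])
c=get_calibration("wrist"); im,d=get_image("wrist"); K,T=c["intrinsics"],c["world_from_camera"]
np.savez("pics/wrist1.npz",im=im,d=d,K=K,T=T)
P=cloud(d,K,T)
m=((P[...,2]>.1405)&(P[...,2]<.16)).astype(np.uint8)
out=cv2.cvtColor(im,cv2.COLOR_RGB2BGR); 
n,l,st,ce=cv2.connectedComponentsWithStats(m)
for i in range(1,n):
    if 150<st[i,4]<4000:
        x,y,w,h=st[i,:4]; print(st[i],end=' ')
        ms=((l==i)&(P[...,2]>.1468)); print(np.nanmean(P[ms],0))
print(np.nanmedian(P[...,2][(P[...,2]>.1)&(P[...,2]<.11)]))
big=cv2.resize(out[:330,130:530],(800,660))[:600]
cv2.imwrite("pics/wrist1.png",big)
# IK: q6 vs yaw at centre
for a in np.radians(range(0,360,60)):
    q=inverse_kinematics([.535,.037,.12],[0,np.pi/2,a]); print(np.degrees(a),q)
E
```

```text
0.4667 [5.34784307e-01 1.37309494e-05 2.60491344e-01] [-1.47513763e-01 -1.58938120e-02  1.72658159e+00  4.78973886e-05
  1.42948904e+00 -1.47390109e-01]
[ 271   66   38   43 1173] [0.51559379 0.09798999 0.14906329]
[ 384  136   39   37 1030] [0.59538733 0.05374369 0.14901113]
[214 186  37  36 933] [0.47139774 0.01841065 0.14912667]
[322 243  35  34 822] [ 0.55098458 -0.02595181  0.14911439]
0.10739333396252682
0.0 [-7.80467462e-02  1.18846195e-01  1.86095575e+00 -4.44089210e-16
  1.16179071e+00 -1.64884307e+00]
59.99999999999999 None
119.99999999999999 [-0.07804675  0.11884619  1.86095575  0.          1.16179071  2.53994713]
180.0 [-7.80467462e-02  1.18846195e-01  1.86095575e+00 -4.44089210e-16
  1.16179071e+00  1.49274958e+00]
239.99999999999997 [-7.80467462e-02  1.18846195e-01  1.86095575e+00 -4.44089210e-16
  1.16179071e+00  4.45552029e-01]
300.0 [-7.80467462e-02  1.18846195e-01  1.86095575e+00 -4.44089210e-16
  1.16179071e+00 -6.01645522e-01]
```

View pics/wrist1.png

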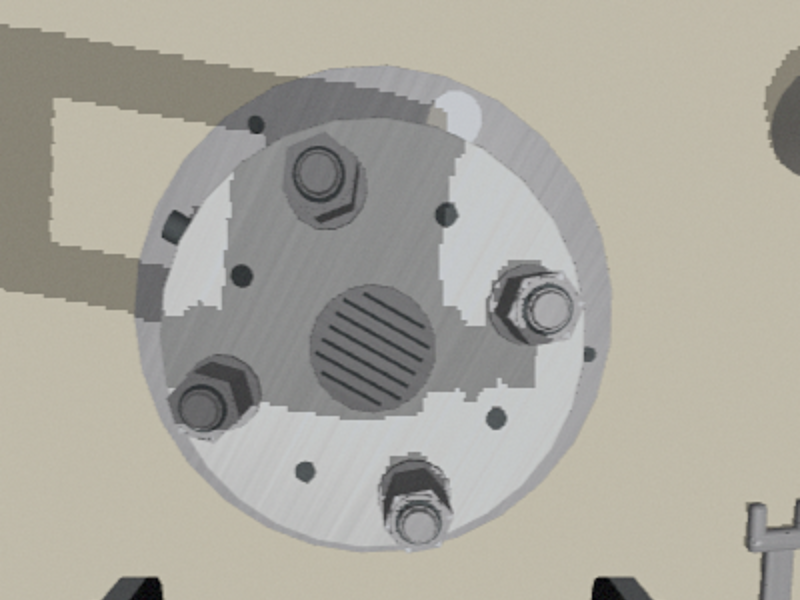

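The close view shows the stud tops in the crop at about (318,173), (550,308), (203,408) and (420,523). All four hexagons are visible and the boss is at (373,348). The centres form a clean square about (.5334,.0360) with 64.5 mm radius, against 65 given. I'll take a second view with the wrist turned 150° to cancel the camera offset, and measure the hex yaws in both views.

```bash
cat >> vis.py <<'E'
def nuts(f):
    P=cloud(f["d"],f["K"],f["T"]); Z=P[...,2]
    n,l,st,ce=cv2.connectedComponentsWithStats(((Z>.1405)&(Z<.16)).astype(np.uint8)); R=[]
    for i in range(1,n):
        if 500<st[i,4]<2500:
            c=np.nanmean(P[(l==i)&(Z>.1468)],0)[:2]
            # outline rays onto the nut's top plane
            cn=max(cv2.findContours((l==i).astype(np.uint8),0,cv2.CHAIN_APPROX_NONE)[0],key=cv2.contourArea)[:,0]
            xy=np.array([ray(u,v,f["K"],f["T"],.1445)[:2] for u,v in cn])
            h=cv2.convexHull((xy*1000).astype(np.float32))[:,0]; e=np.roll(h,-1,0)-h
            L=np.hypot(*e.T); a=np.arctan2(e[:,1],e[:,0]); s=(L*np.exp(6j*a)).sum()
            R.append((c,np.degrees(np.angle(s))/6%60,abs(s)/L.sum()))   # edge direction mod 60; flat normals = +30 mod 60
    return R
E
python3 - <<'E'
from plant import *
from vis import *
movep([.515,.068,.26],[0,np.pi/2,np.radians(-240)])
hold(.2); s=observe(); print(s["time_s"],s["eef_pos"],s["q"][5])
c=get_calibration("wrist"); im,d=get_image("wrist")
np.savez("pics/wrist2.npz",im=im,d=d,K=c["intrinsics"],T=c["world_from_camera"])
cv2.imwrite("pics/wrist2.png",cv2.resize(im[:330,130:530,::-1],(800,660))[:600])
for k in (1,2):
    r=nuts(np.load(f"pics/wrist{k}.npz")); print(k,*r,'mean',np.mean([x[0] for x in r],0),sep='\n')
E
```

```text
3.15 [0.51503394 0.06796092 0.25999742] 2.597234293038143
1
(array([0.51559379, 0.09798999]), np.float32(20.843061), np.float32(0.8484378))
(array([0.59538733, 0.05374369]), np.float32(9.901297), np.float32(0.76320153))
(array([0.47139774, 0.01841065]), np.float32(43.39379), np.float32(0.8218655))
(array([ 0.55098458, -0.02595181]), np.float32(11.33034), np.float32(0.8734203))
mean
[0.53334086 0.03604813]
2
(array([ 0.55071955, -0.02665961]), np.float32(11.021306), np.float32(0.86727625))
(array([0.59502054, 0.05307581]), np.float32(9.574133), np.float32(0.8451401))
(array([0.47113296, 0.01758938]), np.float32(43.819733), np.float32(0.8916254))
(array([0.51535476, 0.09746199]), np.float32(20.49956), np.float32(0.81694144))
mean
[0.53305695 0.03536689]
```

View pics/wrist2.png

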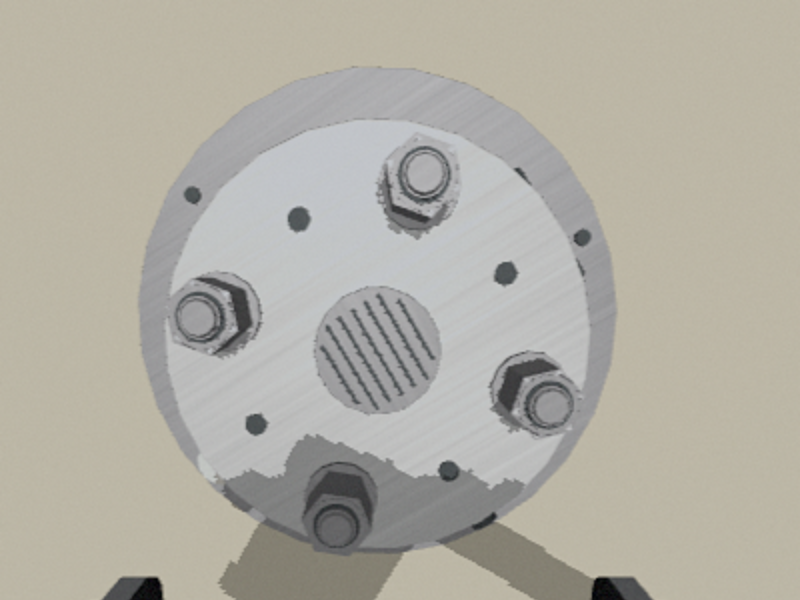

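The two views agree to 0.7 mm on centre and 0.5° on hex yaw. I'll start with nut a: grip above the collar, turn q6 clockwise (positive), and watch the moment about z.

```bash
cat > turn.py <<'E'
import numpy as np
from plant import *
C=np.array([.5332,.0357]); 
ANG=dict(b=15.93,a=105.93,c=195.93,d=285.93); YAW=dict(a=20.7,b=9.7,c=43.6,d=11.2)
def mz():
    v=[]
    for _ in range(4): hold(.02); v.append(observe()["torque"][2])
    return np.mean(v)
def grip(n,z=.118):
    a=np.radians(ANG[n]); p=C+.065*np.array([np.cos(a),np.sin(a)]); R=[0,np.pi/2,np.radians(YAW[n])]
    gripper_to(.05,60)
    movep([*p,.20],R); 
    hit=move_l([*p,z],feed=.1,max_force=8); s=observe(); print(n,"hit",hit,s["eef_pos"],"q6",s["q"][5])
    if hit: raise SystemExit("contact on the way down")
    f0=s["ft_force"]; gripper_to(.0,60); hold(.1); s=observe()
    print("opening",s["opening"],"dF",s["ft_force"]-f0,"Mz",mz(),"t",s["time_s"])
def turn(first=(30,30,30,30),step=4,lim=215,jump=.2):
    q0=np.array(observe()["q"]); tot=0; run=[]
    for k in range(100):
        dlt=first[k] if k<len(first) else step
        if tot+dlt>lim: print("limit"); return False
        tot+=dlt; q=q0.copy(); q[5]+=np.radians(tot); set_joints(q); m=mz(); run.append(m); s=observe()
        print(f"{tot}:{m:.3f}",end=' ')
        base=np.median(run[:len(first)])
        if k>0 and abs(m-base)>jump: break
    print("\nlanded at",tot,"F",s["ft_force"],"t",s["time_s"]); return True
def release():
    gripper_to(.05); p=observe()["eef_pos"]; move_l([p[0],p[1],.20],feed=.15); print("t",observe()["time_s"])
E
python3 -c "
from turn import *
grip('a')"
```

```text
a hit False [0.51599345 0.09823024 0.11870455] q6 -1.8941622226110517
opening 0.022895989111751582 dF [-1.36802129  4.0214295   5.55813835] Mz -0.0005318152508791262 t 8.7833
```

```bash
python3 -c "
from turn import *
turn()"
```

```text
30:0.071 60:0.048 90:0.065 120:0.081 124:0.083 128:0.079 132:0.063 136:0.075 140:0.065 144:0.159 148:0.316 
landed at 148 F [-5.9610778  -2.34327417  5.6406676 ] t 13.6
```

```bash
python3 -c "
from turn import *
release(); grip('d'); turn()"
```

```text
t 14.6667
d hit False [ 0.55168462 -0.02689561  0.11874361] q6 -1.957848359970399
opening 0.023216133228666808 dF [-3.25523772  4.67413142  6.84128004] Mz 0.0034054977786997136 t 18.5583
30:0.031 60:0.074 90:0.067 120:0.062 124:0.078 128:0.075 132:0.100 136:0.050 140:0.067 144:0.082 148:0.076 152:0.045 156:0.078 160:0.079 164:0.094 168:0.050 172:0.086 176:0.041 180:0.061 184:0.058 188:0.061 192:0.086 196:0.217 200:0.392 
landed at 200 F [-5.3927128  -0.35781327  4.57058001] t 27.4917
```

```bash
cat > check.py <<'E'
from turn import *
from vis import *
def check(k):
    movep([.535,0,.26],[0,np.pi/2,-np.pi/2]); c=get_calibration("wrist"); im,d=get_image("wrist")
    np.savez(f"pics/wrist{k}.npz",im=im,d=d,K=c["intrinsics"],T=c["world_from_camera"])
    cv2.imwrite(f"pics/wrist{k}.png",im[:,:,::-1])
    print(*nuts(np.load(f"pics/wrist{k}.npz")),"t",observe()["time_s"],sep="\n")
E
python3 -c "
from check import *
release(); check(3)"
```

```text
t 28.5583
(array([0.515704  , 0.09796344]), np.float32(0.61722076), np.float32(0.8883))
(array([0.5953163 , 0.05388401]), np.float32(10.176391), np.float32(0.84868884))
(array([0.47124842, 0.01826552]), np.float32(44.668907), np.float32(0.81193066))
(array([ 0.55100062, -0.02597438]), np.float32(0.76381975), np.float32(0.8671213))
t
30.1
```

The photo agrees with the torque: nut a turned about 140° and nut d about 190°, both landed. Now the second pair.

```bash
python3 -c "
from turn import *
grip('b'); turn(); release(); grip('c'); turn(step=5)"
```

```text
b hit False [0.59634677 0.05348384 0.11879255] q6 -1.7822079329543554
opening 0.022730264167904468 dF [-2.36010246  4.7074307   5.83477921] Mz 0.00648393181671956 t 33.1833
30:0.052 60:0.093 90:0.053 120:0.078 124:0.052 128:0.056 132:0.079 136:0.050 140:0.087 144:0.078 148:0.063 152:0.074 156:0.057 160:0.063 164:0.068 168:0.089 172:0.064 176:0.075 180:0.069 184:0.088 188:0.087 192:0.121 196:0.279 
landed at 196 F [-7.3599922  -1.37294854  5.99795826] t 41.8
t 42.8667
c hit False [0.47124514 0.01779573 0.11863417] q6 -2.4615055551696425
opening 0.02310166864990571 dF [-4.40155149  2.80435788  7.39351856] Mz 0.0077501544459710695 t 47.9167
30:0.082 60:0.060 90:0.049 120:0.072 125:0.079 130:0.058 135:0.056 140:0.068 145:0.035 150:0.056 155:0.047 160:0.062 165:0.067 170:0.270 
landed at 170 F [-3.60595718  4.45767984  3.05717524] t 53.6833
```

```bash
python3 -c "
from check import *
release(); check(4)
P={}
for k in (1,4):
    f=np.load(f'pics/wrist{k}.npz'); p=cloud(f['d'],f['K'],f['T']); xy=p[...,:2]-C; r=np.hypot(xy[...,0],xy[...,1])
    m=(r<.08)&(r>.03)&(p[...,2]>.102)&(p[...,2]<.111); q=p[m]; A=np.c_[q[:,:2]-C,np.ones(len(q))]
    print(k,'plate top slope,height',np.linalg.lstsq(A,q[:,2],rcond=None)[0])
"
```

```text
t 54.75
(array([0.51566107, 0.09791414]), np.float32(0.52521825), np.float32(0.90714365))
(array([0.5953775 , 0.05380404]), np.float32(0.8707275), np.float32(0.91208434))
(array([0.47127898, 0.01824525]), np.float32(0.3488576), np.float32(0.9286312))
(array([ 0.55108564, -0.02602492]), np.float32(0.65994805), np.float32(0.84636027))
t
55.4667
1 plate top slope,height [ 0.00313299 -0.00399181  0.10749838]
4 plate top slope,height [ 0.00030201 -0.00105844  0.10578486]
```

View pics/wrist4.png

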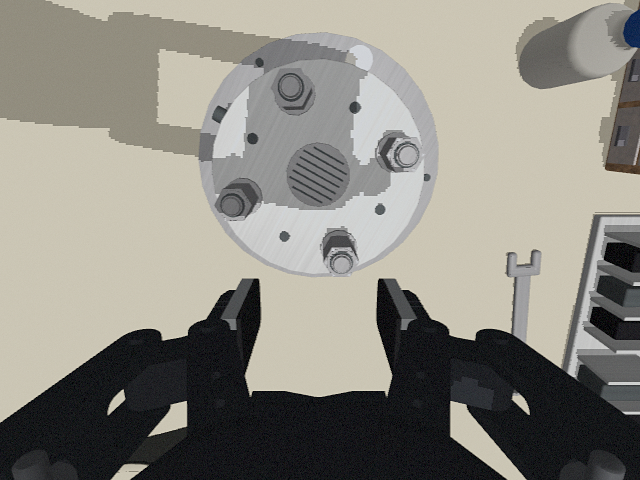

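The four nuts at (292,90), (403,153), (235,203) and (341,260) now share the same hex angle (about 0.6°). The plate is level to about 0.001 rad and down 1.7 mm, the spool and key are undisturbed, and the gripper is clear.

```bash
python3 -c "
from plant import *
job_done(); print(observe()['time_s'])"
```

```text
the job is handed in; nothing more can be done
the job is handed in; nothing more can be done
```

I tightened all four nuts in cross order: one nut, then the one diagonally opposite, then the other two. Each was turned in steps until the torque rose sharply, then released. I handed the job in at about 55.5 s of the 72 s allowed; it reports no verdict.

| Order | Nut (my label) | Landed after about | Peak torque |
|---|---|---|---|
| 1 | a | 142° | 0.32 N m |
| 2 | d, opposite a | 193° | 0.39 N m |
| 3 | b | 192° | 0.28 N m |
| 4 | c, opposite b | 166° | 0.27 N m |

The nuts ran at about 0.07 N m. I did not match these labels to nut numbers 1–4, since only the diagonals mattered.

**Last checks:**
- **Nuts:** all four hexagons ended at the same angle, 0.3–0.9° (mod 60°), which fits all of them being home.
- **Overtightening:** peak torque was 0.39 N m, well below the 0.8 N m limit.
- **Plate:** it came down about 1.7 mm and is level to about 0.001 rad by the depth camera.
- **Surroundings:** there was no contact on any descent, the bystanders in view looked undisturbed, and the gripper was clear at hand-in.

**Disagreement:** for nuts a and d the picture gave about 2° less turn than the torque did. That is within the 11° allowed and is probably give in the grip.

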